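# Pop the lid of a vial reader and push it fully open

### The arm

A 6-joint arm with a two-finger parallel gripper is mounted at the origin on a cart in front of the work surface, level with it; the furniture and walls round the work are solid. World frame = base frame: x ahead of the robot, y to its left, z up, the work surface at z = 0. Lengths are in m, angles in rad, forces in N, time in s.
With the tool pointing down it reaches from about 0.325 to 0.75 m from the base axis. Payload 7.6 kg.
Tool frame: the origin (TCP) lies midway between the tips of the shut fingers; the grasp point (between the pads) lies 19 mm behind it; z points along the fingers, y is the line along which they close (so a half turn about z gives the same grasp; the last joint's range is limited). The gripper opens to 85 mm and grips with 20 to 120 N. Pads are 22 mm wide; open, the fingers measure 114 mm over their backs; the gripper's body (76 mm by 85 mm) begins 54 mm behind the grasp point. The pads swing forward as they close: fully open they stand 13 mm farther back than shut.
Start: joints at [-1.337, 0.052, 1.401, -0, 1.689, -0.07], TCP at [0.157, -0.501, 0.231] pointing down, gripper open.
Joint ranges: [-2.9, 2.9], [-0.91, 2.17], [0.12, 2.37], [-1.06, 4.2], [0.26, 2.73], [-2.93, 2.93]. Speed limits (rad/s): [2.57, 2.57, 3.01, 3.14, 3.14, 3.14].

### API

Orientations are given as [roll, pitch, yaw] about the fixed x, y, z axes, in that order (R = Rz(yaw) Ry(pitch) Rx(roll)).
In Python, from rig import * gives the robot as it stands.
- The arm moves only by the tool jog_arm, never from a script. Its argument "plan" is text: rows parted by semicolons, each of 7 numbers parted by spaces: the shift along the tool's x, y, z in mm, then the turn, a rotation vector about the tool's x, y, z in degrees, then the closure, from -1 (fully open) to 1 (shut). In form: x y z wx wy wz grip; .... A call has 1 to 12 rows; each row shifts and turns the commanded pose from where the row before left it, along the tool's axes as they then stand; what a row does not reach is not made up. A row lasts 1/12 s, in which the tool goes at most 41.7 mm and 7.16 degrees, less where a joint would pass 70% of its speed; a pose out of reach is approached as far as the arm can. A call with a gripper value outside its range is refused whole. The fingers move at their own pace and stop on an object; "newtons" is the grip in N (left out, the last holds). Time passes only in rows, so rows that do not move let the fingers close. It gives the time, the measured TCP pose, the force, the opening and the grip force at its end, in the units of the state.
- get_obs(): the state, without advancing time (a new reading comes with each control period).
- snapshot(name): name is "scene" or "top" or "wrist"; returns the picture (420x560x3 uint8, red, green, blue); there is no depth.
- camera_model(name): a dict with "K" (3x3 intrinsics, pixels), "camera_from_world" (4x4, takes a point from world to camera coordinates); the wrist camera has in their place "tool_from_camera" (4x4, takes a point from camera to tool coordinates, whose origin is the TCP and whose axes are the flange's). Camera axes: x right, y down, z forward; pixel columns grow to the right and rows downward; lengths in m; the calibration is good to about 2 mm. A picture is of the moment at which its call begins: read the wrist's pose just before it. camera_model takes no time and is no camera call.
- job_done(): hands the job in; it is judged then, once.
The state is a dict: "t": time; "joint_positions": joint angles; "joint_vel": joint speeds; "tau": joint torques, N m; "tool_pos": TCP position; "orientation": TCP orientation; "contact_force": force on the tool from outside, world axes, zero at the start; "ft_torque": the same for the moment, N m; "opening": finger opening in m; "gripper_force": force on a finger pad.
Only numpy, scipy, OpenCV 4.12 (cv2) and the standard library are available. Lean on these libraries where they do the work, as an engineer would, in place of code of your own. Each camera call takes 0.05 s, during which the arm holds its last target. There are 200 camera calls.

### The job

Press the release tab at the front of the vial reader until its lid springs ajar, then let go of the tab and push the lid back with the fingertips until it is fully open and stays there on its own. Do not shove or lift the reader, leave the vial standing in its well, and leave the petri dish and the tape roll where they are.

Things in the scene. Friction and masses are not known exactly. Their poses are not given: they have to be found in the camera images.
- reader: Vial reader: white box standing loose on the worktop on rubber feet, about 1.8 kg, 182 mm deep (its x: from -107 to +75), 110 mm wide (its y), deck 55 mm high, with a lower step 40 mm high over the front 52 mm. Origin: on the worktop under the vial well; x points away from the release tab towards the hinge, z up. A level push of some 8 to 15 N slides it.
- lid (a joint): Grey hood lid hinged at the reader's rear, rad: 0 shut (latched), about 0.95 when sprung ajar, 1.9 fully open at its stop. 104 mm wide, skirt 22 mm deep, 70 g, turns easily. Let go below about 1.25 it falls back to 0.95; beyond about 1.5 its weight carries it to the stop, where it stays. Push its front edge from the front, back and upward along its arc: it rises 25 mm more on the way, so meet it near the fingertips.
- tab (a joint): Release tab (rocker) at the middle of the reader's front, rad: 0 at rest, 0.30 pressed down to its stop; grows as the paddle is pressed down. The latch lets go between 0.15 and 0.22. It springs back when released; fully down takes about 3 N at the paddle's middle.
- tab_pad (a point): Point on the top face of the release tab's paddle at which to press: 28 mm ahead (reader -x) of the tab's pivot, 58 mm above the worktop. The paddle is 40 mm long (reader x: -107 to -67) and 30 mm wide, level at rest; here it goes down 8 mm over the full press. The shut lid's front begins 34 mm behind this point, with the tab's small claw between.
- lid_hinge (a point): Middle of the lid's hinge axis, which runs along the reader's y; fixed on the reader at x = +66 mm, 62 mm above the worktop. Axes as the reader's.
- lid_edge (a point): Middle of the lid's top front edge; moves with the lid, 120 mm from the hinge axis: 119 mm ahead of it and 18 mm above it when shut. The skirt's lower front edge, which a finger pushing from the front meets first on the lifted lid, lies 119 mm ahead of and 3 mm below the axis when shut. Only in the middle 16 mm of the width a small latch keeper stands 7 mm forward of the skirt.
- vial: Small glass vial, 12 mm across, 41 mm tall, loose, standing in the well under the lid (28 mm deep), its top 13 mm above the deck. Origin: centre of its underside, z up its axis.
- petri_dish: Petri dish, 90 mm across, 12 mm high, loose, flat on the worktop between the front edge and the casting stand, right of the reader. Origin: centre of its underside.
- tape_roll: Roll of label tape, 77 mm across, 19 mm high, loose, lying flat on the worktop between the front edge and the casting stand, right of the reader. Origin: centre of its underside.
Not all that is in view belongs to the job. What is shaped like the reader but purple is not meant.

How it is judged:
On the way, in this order (a step that is already met when the one before it is completed fails the run):
1. the release tab is pressed while the lid is still shut (value of joint tab above 0.12 rad and value of joint lid below 0.15 rad).
2. the lid has sprung ajar (value of joint lid between 0.6 and 1.2 rad), for 0.1 s.
3. the lid is pushed fully open (value of joint lid above 1.75 rad), for 0.2 s.
At the end, for the whole second after the job is handed in: The lid stands fully open (over 1.75 rad) and still, the tab has sprung back (under 0.06 rad), the reader stands flat within 20 mm of where it began, the vial stands in its well, and the petri dish and tape roll are within 15 mm of where they began (value of joint lid above 1.75 rad and velocity of joint lid between -0.05 and 0.05 rad/s and value of joint tab below 0.06 rad and distance of reader from where it was at the start of the episode below 0.02 m and angle between reader's own z axis and vertical below 0.05 rad and linear speed of reader below 0.02 m/s and horizontal distance between vial and reader below 0.008 m and z of vial in the frame of reader below 0.032 m and angle between vial's own z axis and vertical below 0.2 rad and distance of each of petri_dish, tape_roll from where it was at the start of the episode below 0.015 m); the robot touches nothing.
It fails at once if the reader is shoved more than 20 mm, tipped or lifted (distance of reader from where it was at the start of the episode above 0.02 m or height (world z) of reader above 0.01 m or angle between reader's own z axis and vertical above 0.1 rad).
It fails at once if the vial is lifted out of its well (z of vial in the frame of reader above 0.04 m).
It fails at once if a bystander (petri dish, tape roll) is moved more than 15 mm (distance of any of petri_dish, tape_roll from where it was at the start of the episode above 0.015 m).
It also fails if it takes over 51 s, if anything falls off the work surface, if the arm or the gripper's body presses on something with over 40 N, if the wrist force passes 120 N, or if a joint passes its speed limit or range.

## Working session

There is one attempt and no reset: what is moved stays moved. The work goes in short steps, Python scripts to look and compute and a tool call to move; the robot and the scene stay as the last step left them, time stands still between calls to the robot, and variables do not carry over. Pictures are saved under pics/ and viewed, at most 10 in all, crops included, and the job is handed in when it is done.

Besides the shell and the picture viewer there is one more tool, called after ">>>" as name(argument=value, ...) on one line, values as JSON. jog_arm: Moves the arm, as the interface text tells. Its arguments: {"type":"object","properties":{"plan":{"type":"string"},"newtons":{"type":"number"}},"required":["plan"]}

```bash
mkdir -p pics
python3 - <<'E'
from rig import *
import cv2
for n in("scene","top"):
    cv2.imwrite(f"pics/{n}0.png",snapshot(n)[:,:,::-1]); m=camera_model(n); print(n,m["K"],m["camera_from_world"])
o=get_obs(); print(o)
E
```

```text
scene [[389.32785062   0.         280.33480356]
 [  0.         389.32785062 211.78803202]
 [  0.           0.           1.        ]] [[-0.62084871 -0.78376032  0.0163293   0.41207901]
 [-0.59819332  0.46018508 -0.65604455  0.29929804]
 [ 0.50666718 -0.41707249 -0.7545455   0.88053057]
 [ 0.          0.          0.          1.        ]]
top [[460.70339201   0.         274.36832139]
 [  0.         460.70339201 219.21895805]
 [  0.           0.           1.        ]] [[-0.00334018 -0.99998602  0.00409907  0.12564732]
 [-0.97581017  0.00236333 -0.21860679  0.49732216]
 [ 0.21859404 -0.0047301  -0.97580442  1.02500551]
 [ 0.          0.          0.          1.        ]]
{'t': 0.1, 'joint_positions': array([-1.33731231e+00,  5.27866318e-02,  1.40160429e+00, -9.28489408e-06,
        1.68860967e+00, -7.03121534e-02]), 'joint_vel': array([-0.00226442, -0.0009837 , -0.00343135, -0.00095496,  0.0009946 ,
        0.00171058]), 'tau': array([ 1.23174064e-03, -3.82581460e+01, -3.60983884e+01, -7.83861697e-05,
        4.79935072e-03, -1.22478522e-05]), 'tool_pos': array([ 0.15700287, -0.50069658,  0.23055947]), 'orientation': array([-3.14018754e+00, -8.97144862e-05,  3.03795019e-01]), 'contact_force': array([-0.44586431, -0.28019414,  0.5861692 ]), 'ft_torque': array([ 0.00158761, -0.04234966, -0.0035098 ]), 'gripper_force': 0.0, 'opening': 0.0850310875382003}
```

View pics/top0.png

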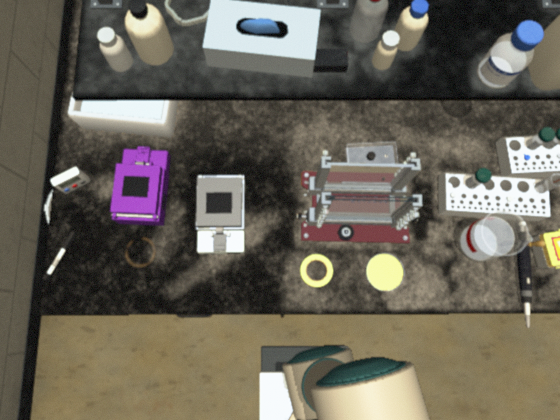

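View pics/scene0.png

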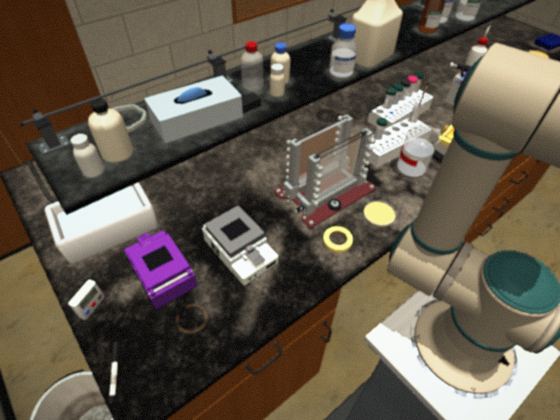

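Candidates: the white and grey box at top (220,213), the purple lookalike at (140,186), and the white tray at (120,115). I choose the white and grey one at (220,213), with its tab at about (220,240) facing the robot. Now one close crop to check it.

```bash
cat > h.py <<'E'
import numpy as np, cv2
from rig import *
def ray(n,u,v,z):
    m=camera_model(n);T=np.linalg.inv(m["camera_from_world"])
    d=T[:3,:3]@np.linalg.inv(m["K"])@[u,v,1.];o=T[:3,3]
    return o+d*(z-o[2])/d[2]
E
python3 - <<'E'
from h import *
im=cv2.imread("pics/top0.png")
c=im[165:260,180:260]
big=cv2.resize(c,None,fx=6,fy=6,interpolation=cv2.INTER_CUBIC)
cv2.imwrite("pics/crop.png",big)
hsv=cv2.cvtColor(im,cv2.COLOR_BGR2HSV)
m=((hsv[...,2]>90)&(hsv[...,1]<60)).astype(np.uint8); w=np.zeros_like(m); w[165:262,185:258]=m[165:262,185:258]
cs,_=cv2.findContours(w,0,2);k=max(cs,key=cv2.contourArea)
print(cv2.minAreaRect(k),cv2.approxPolyDP(k,4,True)[:,0])
for u,v,z in((219,237,.058),(199,252,.04),(241,252,.04),(197,177,.08),(243,177,.08)): print(ray("top",u,v,z))
E
```

```text
((226.0, 217.5), (87.0, 62.0), 90.0) [[200 174]
 [196 250]
 [208 254]
 [202 261]
 [239 257]
 [245 245]
 [257 243]
 [257 218]
 [250 220]
 [244 213]
 [244 175]]
[0.45507873 0.25256585 0.058     ]
[0.42288519 0.30059237 0.04      ]
[0.42261787 0.2024374  0.04      ]
[0.59344239 0.30456518 0.08      ]
[0.59322568 0.19723756 0.08      ]
```

View pics/crop.png

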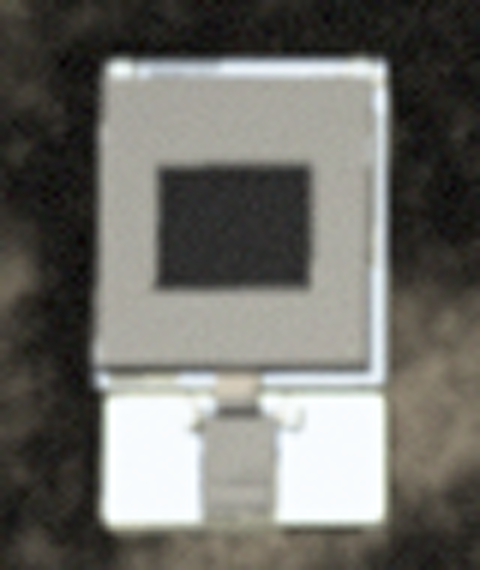

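The crop shows the white box with a grey lid and black window. The tan keeper is at crop (238,385), and the grey paddle spans crop x 202–275, y 412–522, pointing toward the robot. It is the right object.

Run:
```python
from h import *
P=lambda x,y,z:print((x,y),ray("top",180-.4+x/6,165-.4+y/6,z).round(4))
print("paddle");P(203,522,.058);P(274,522,.058);P(207,416,.058);P(274,416,.058)
print("lid front/rear");P(96,368,.080);P(368,366,.080);P(104,78,.08);P(374,78,.08)
print("front base");P(102,527,.04);P(387,527,.04)
print("deck edge");P(96,386,.055);P(385,386,.055);P(388,62,.055)
# scene check: lid top corners
im=cv2.imread("pics/scene0.png")
cv2.imwrite("pics/crops.png",cv2.resize(im[195:290,190:290],None,fx=6,fy=6,interpolation=cv2.INTER_CUBIC))
m=camera_model("wrist");print(m)
```

```text
paddle
(203, 522) [0.421  0.2646 0.058 ]
(274, 522) [0.4209 0.2374 0.058 ]
(207, 416) [0.4623 0.2641 0.058 ]
(274, 416) [0.4623 0.2382 0.058 ]
lid front/rear
(96, 368) [0.4768 0.3039 0.08  ]
(368, 366) [0.4773 0.2006 0.08  ]
(104, 78) [0.592  0.3047 0.08  ]
(374, 78) [0.5918 0.1997 0.08  ]
front base
(102, 527) [0.4219 0.3062 0.04  ]
(387, 527) [0.4216 0.1952 0.04  ]
deck edge
(96, 386) [0.4749 0.3079 0.055 ]
(385, 386) [0.4746 0.1956 0.055 ]
(388, 62) [0.6065 0.1959 0.055 ]
{'K': array([[307.20954926,   0.        , 279.05004933],
       [  0.        , 307.20954926, 205.51170673],
       [  0.        ,   0.        ,   1.        ]]), 'tool_from_camera': array([[-1.51056984e-04, -9.56713851e-01, -2.91030212e-01,
         7.34354286e-02],
       [ 9.99999582e-01,  1.17820856e-04, -9.06358701e-04,
         9.42197161e-05],
       [ 9.01415352e-04, -2.91030228e-01,  9.56713434e-01,
        -1.41933921e-01],
       [ 0.00000000e+00,  0.00000000e+00,  0.00000000e+00,
         1.00000000e+00]])}
```

View pics/crops.png

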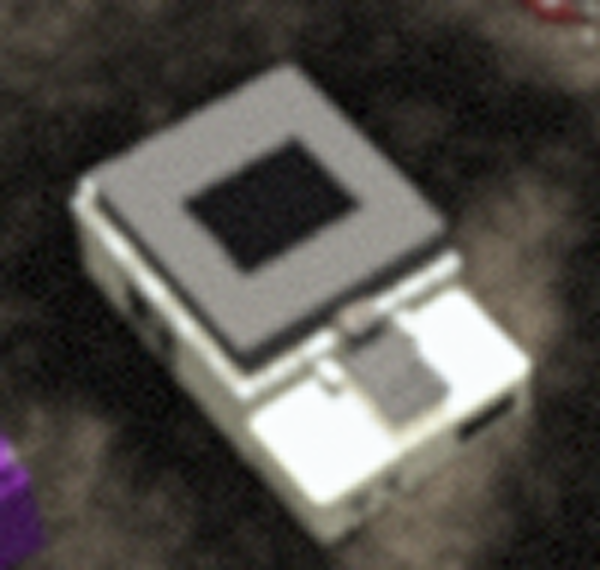

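The scene view agrees: paddle at about (255,253), lid shut. Reader yaw is ≈0, its origin is about (0.529, 0.2515), the pad is at (0.434, 0.2515, 0.058) and the hinge at x = 0.595. I'll use yaw 90° with the fingers shut, so tool x = world y and tool y = world x.

>>> jog_arm(plan="0 0 -3 0 0 -6.6 1;0 0 -3 0 0 -6.6 1;0 0 -3 0 0 -6.6 1;0 0 -3 0 0 -6.6 1;0 0 -3 0 0 -6.6 1;0 0 -3 0 0 -6.6 1;0 0 -3 0 0 -6.6 1;0 0 -3 0 0 -6.6 1;0 0 -3 0 0 -6.6 1;0 0 -3 0 0 -6.6 1;0 0 -3 0 0 -6.6 1;0 0 0 0 0 0 1", newtons=30)

```text
t: 1.1
tool_pos: [0.1571, -0.501, 0.2645]
orientation: [3.142, 0.0, 1.575]
contact_force: [-0.5, -1.5, 0.4]
opening: -0.0003
gripper_force: 0.0
```

>>> jog_arm(plan="26 20 0 0 0 0 1;26 20 0 0 0 0 1;26 20 0 0 0 0 1;26 20 0 0 0 0 1;26 20 0 0 0 0 1;26 20 0 0 0 0 1;26 20 0 0 0 0 1;0 0 0 0 0 0 1")

```text
t: 1.77
tool_pos: [0.2995, -0.3155, 0.2642]
orientation: [3.14, -0.001, 1.572]
contact_force: [-0.3, -0.2, -0.6]
opening: -0.0001
gripper_force: 0.0
```

>>> jog_arm(plan="32 10 0 0 0 0 1;32 10 0 0 0 0 1;32 10 0 0 0 0 1;32 10 0 0 0 0 1;32 10 0 0 0 0 1;32 10 0 0 0 0 1;32 10 0 0 0 0 1;32 10 0 0 0 0 1;32 10 0 0 0 0 1;30 10 0 0 0 0 1;0 0 0 0 0 0 1")

```text
t: 2.68
tool_pos: [0.3977, 0.0028, 0.2638]
orientation: [-3.141, -0.001, 1.573]
contact_force: [0.1, -0.4, -0.9]
opening: 0.0001
gripper_force: 0.0
```

>>> jog_arm(plan="31 4 0 0 0 0 1;31 4 0 0 0 0 1;31 4 0 0 0 0 1;31 4 0 0 0 0 1;31 4 0 0 0 0 1;31 4 0 0 0 0 1;31 4 0 0 0 0 1;31 4 0 0 0 0 1;0 0 0 0 0 0 1")

```text
t: 3.43
tool_pos: [0.4289, 0.2503, 0.263]
orientation: [-3.14, -0.0, 1.571]
contact_force: [-0.5, -0.6, -0.4]
opening: 0.0002
gripper_force: 0.0
```

>>> jog_arm(plan="1 4 30 0 0 0 1;0 0 30 0 0 0 1;0 0 30 0 0 0 1;0 0 30 0 0 0 1;0 0 30 0 0 0 1;0 0 20 0 0 0 1;0 0 14 0 0 0 1;0 0 0 0 0 0 1")

```text
t: 4.1
tool_pos: [0.4313, 0.2461, 0.0764]
orientation: [-3.135, 0.003, 1.568]
contact_force: [-1.1, 0.3, -0.5]
opening: 0.0003
gripper_force: 0.0
```

Run:
```python
from h import *
print(get_obs()["tool_pos"])
a=snapshot("wrist")[:,:,::-1];b=snapshot("scene")[160:300,160:320,::-1]
b=cv2.resize(b,(480,420),interpolation=cv2.INTER_CUBIC)
cv2.imwrite("pics/w1.png",cv2.resize(np.hstack([a,b]),(800,323)))
```

```text
[0.43128774 0.2461273  0.07640824]
```

View pics/w1.png

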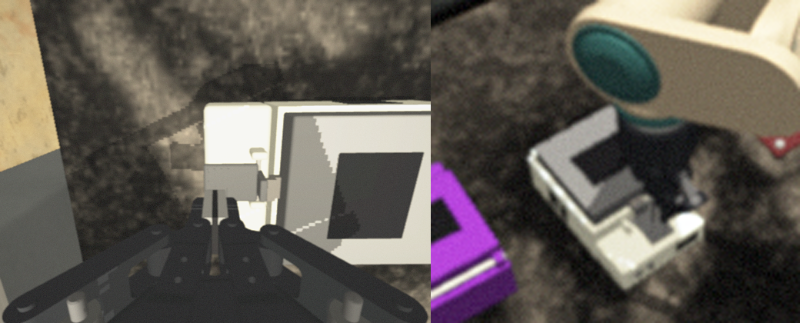

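The wrist view shows the shut fingertips at (217,195) just above the grey paddle (205–257, 165–197), slightly to its −y side. I'll shift +5 mm and press.

>>> jog_arm(plan="3 2 4 0 0 0 1;2 0 4 0 0 0 1;0 0 4 0 0 0 1;0 0 4 0 0 0 1;0 0 3 0 0 0 1;0 0 2 0 0 0 1;0 0 2 0 0 0 1;0 0 1 0 0 0 1;0 0 1 0 0 0 1;0 0 0 0 0 0 1;0 0 0 0 0 0 1")

```text
t: 5.12
tool_pos: [0.435, 0.2531, 0.0554]
orientation: [3.142, -0.0, 1.571]
contact_force: [-2.1, -0.5, 2.4]
opening: 0.0001
gripper_force: 1.2
```

Run:
```python
from h import *
o=get_obs();print(o["tool_pos"],o["contact_force"])
a=snapshot("wrist")[:,:,::-1];b=snapshot("scene")[160:300,160:320,::-1]
b=cv2.resize(b,(480,420),interpolation=cv2.INTER_CUBIC)
cv2.imwrite("pics/w2.png",cv2.resize(np.hstack([a,b]),(800,323)))
```

```text
[0.43497742 0.25310146 0.05537221] [-2.14540577 -0.53944128  2.40135529]
```

View pics/w2.png

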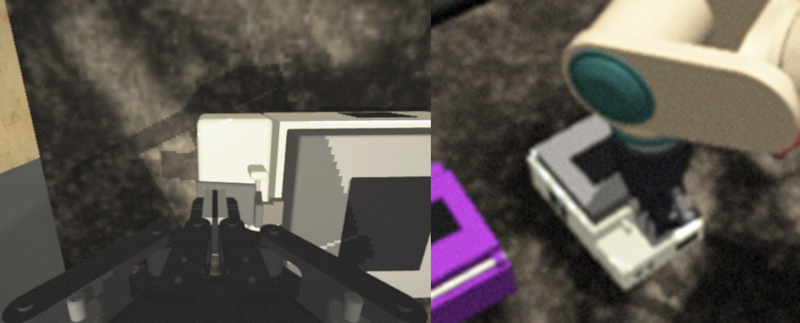

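The lid is still shut and the paddle partly pressed (2.4 N). I'll keep pressing.

>>> jog_arm(plan="0 0 1 0 0 0 1;0 0 1 0 0 0 1;0 0 1 0 0 0 1;0 0 1 0 0 0 1;0 0 0 0 0 0 1;0 0 0 0 0 0 1;0 0 0 0 0 0 1")

```text
t: 5.8
tool_pos: [0.4348, 0.2531, 0.0515]
orientation: [-3.141, 0.0, 1.571]
contact_force: [-5.4, -0.4, 6.3]
opening: 0.0002
gripper_force: 3.4
```

Run:
```python
from h import *
o=get_obs();print(o["tool_pos"],o["contact_force"])
a=snapshot("wrist")[:,:,::-1];b=snapshot("scene")[160:300,160:320,::-1]
b=cv2.resize(b,(480,420),interpolation=cv2.INTER_CUBIC)
cv2.imwrite("pics/w3.png",cv2.resize(np.hstack([a,b]),(800,323)))
```

```text
[0.43476366 0.2531337  0.05146746] [-5.35695127 -0.36287287  6.2904625 ]
```

View pics/w3.png

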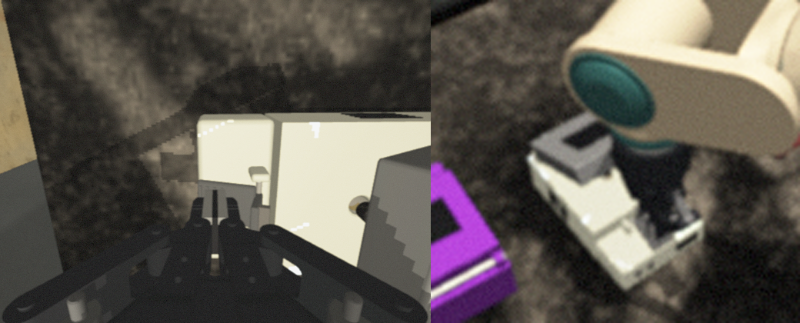

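The lid has sprung ajar and the vial is visible in its well. Next I'll release, rise, and shift sideways to miss the keeper.

>>> jog_arm(plan="0 -1 -3 0 0 0 1;0 -2 -6 0 0 0 1;0 -2 -12 0 0 0 1;0 0 -18 0 0 0 1;6 0 -20 0 0 0 1;8 0 -20 0 0 0 1;8 0 -12 0 0 0 1;8 0 -4 0 0 0 1;0 0 0 0 0 0 1;0 0 0 0 0 0 1")

```text
t: 6.73
tool_pos: [0.4297, 0.2831, 0.1458]
orientation: [-3.141, 0.001, 1.572]
contact_force: [0.2, -0.6, -1.1]
opening: 0.0001
gripper_force: 0.0
```

>>> jog_arm(plan="0 14 0 0 0 0 1;0 14 0 0 0 0 1;0 14 0 0 0 0 1;0 14 0 0 0 0 1;0 10 0 0 0 0 1;0 8 1 0 0 0 1;0 6 -1 0 0 0 1;0 6 -2 0 0 0 1;0 6 -2 0 0 0 1;0 6 -2 0 0 0 1;0 6 -2 0 0 0 1")

```text
t: 7.65
tool_pos: [0.5345, 0.2831, 0.1547]
orientation: [3.141, -0.0, 1.571]
contact_force: [0.0, 0.5, -0.2]
opening: -0.0003
gripper_force: 0.1
```

>>> jog_arm(plan="0 6 -2 0 0 0 1;0 6 -2 0 0 0 1;0 6 -2 0 0 0 1;0 6 -1 0 0 0 1;0 6 -1 0 0 0 1;0 5 0 0 0 0 1;0 5 0 0 0 0 1;0 5 0 0 0 0 1;0 5 0 0 0 0 1;0 0 0 0 0 0 1;0 0 0 0 0 0 1")

```text
t: 8.57
tool_pos: [0.5841, 0.283, 0.162]
orientation: [-3.141, 0.0, 1.571]
contact_force: [-0.2, -0.1, 0.0]
opening: -0.0002
gripper_force: 0.0
```

Run:
```python
from h import *
a=snapshot("top")[150:290,160:320,::-1];b=snapshot("scene")[160:300,160:320,::-1]
f=lambda i:cv2.resize(i,(400,350),interpolation=cv2.INTER_CUBIC)
cv2.imwrite("pics/w4.png",np.hstack([f(a),f(b)]))
```

```text
(no output)
```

View pics/w4.png

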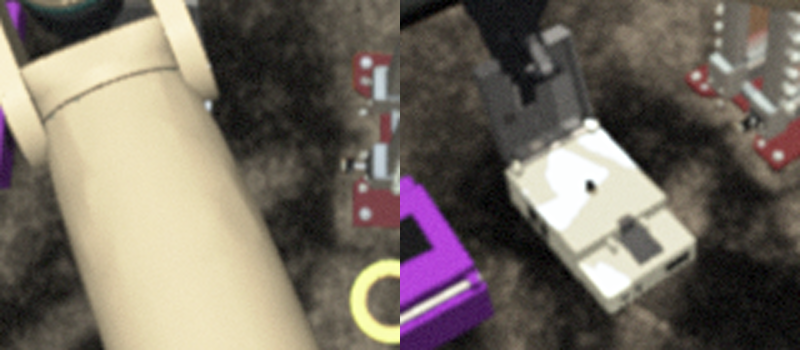

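In the scene view the lid stands up at (535,90), apparently past vertical, with the vial in its well at (590,185). I'll back straight out and check that it stays.

>>> jog_arm(plan="0 -5 0 0 0 0 1;0 -12 0 0 0 0 1;0 -20 0 0 0 0 1;0 -25 0 0 0 0 1;0 -25 -10 0 0 0 1;0 -25 -20 0 0 0 1;-10 -20 -30 0 0 0 1;-25 -10 -30 0 0 0 1;-35 0 -10 0 0 0 1;-35 0 0 0 0 0 1;-35 0 0 0 0 0 1;-35 0 0 0 0 0 1")

```text
t: 9.67
tool_pos: [0.4412, 0.1069, 0.2628]
orientation: [3.14, -0.0, 1.572]
contact_force: [0.4, -0.1, -1.0]
opening: -0.0001
gripper_force: 0.0
```

>>> jog_arm(plan="-35 0 0 0 0 0 1;-35 0 0 0 0 0 1;-25 0 0 0 0 0 1;0 0 0 0 0 0 1;0 0 0 0 0 0 1;0 0 0 0 0 0 1")

```text
t: 10.17
tool_pos: [0.4418, 0.0136, 0.2624]
orientation: [3.141, -0.0, 1.571]
contact_force: [0.7, -0.2, -0.0]
opening: 0.0002
gripper_force: 0.0
```

Run:
```python
from h import *
a=snapshot("top")[150:290,180:340,::-1];b=snapshot("scene")[140:300,160:343,::-1]
f=lambda i:cv2.resize(i,(400,350),interpolation=cv2.INTER_CUBIC)
cv2.imwrite("pics/w5.png",np.hstack([f(a),f(b)]))
```

```text
(no output)
```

View pics/w5.png

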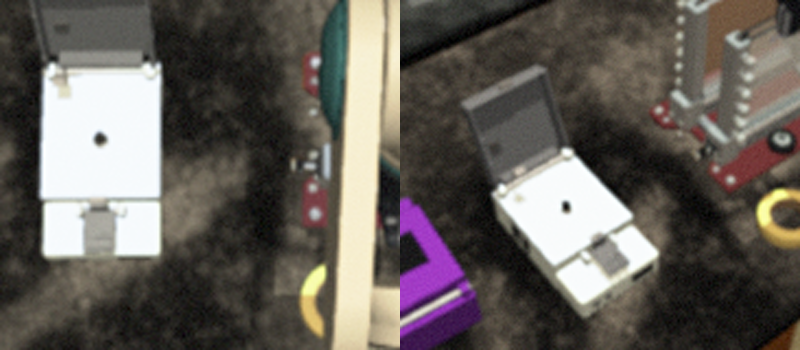

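The lid leans back fully open at top (95,30) and the tab is up. The reader's front edge is on the same pixel row as at the start, and the vial is in its well at (100,138).

```bash
python3 -c "
from rig import *
print(job_done())"
```

```text
the job is handed in; nothing more can be done
None
```

I pressed the tab until the lid sprang ajar, pushed the lid fully open, and handed the job in at about 10 s. The last pictures show the lid standing open on its own, the tab back up, the reader unmoved and the vial in its well; I did not check the petri dish and tape roll at the end, but the arm never came near them, and the hand-in returned no verdict.

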